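# Rods into the rinse tubes, then open the thinner can

## Robot

A 6-joint arm with a two-finger parallel gripper is mounted at the origin on the work surface. World frame = base frame: x ahead of the robot, y to its left, z up, the work surface at z = 0. Lengths are in m, angles in rad, forces in N, time in s.
With the tool pointing down it reaches from about 0.3 to 0.875 m from the base axis. Payload 6.4 kg.
Tool frame: the origin (TCP) lies midway between the tips of the shut fingers; the grasp point (between the pads) lies 19 mm behind it; z points along the fingers, y is the line along which they close (so a half turn about z gives the same grasp; the last joint's range is limited). The gripper opens to 85 mm and grips with 20 to 120 N. Pads are 22 mm wide; open, the fingers measure 114 mm over their backs; the gripper's body (76 mm by 85 mm) begins 54 mm behind the grasp point. The pads swing forward as they close: fully open they stand 13 mm farther back than shut.
Start: joints at [-1.327, 0.181, 1.607, -0, 1.354, -0.206], TCP at [0.25, -0.518, 0.231] pointing down, gripper open.
Joint ranges: [-2.99, 2.99], [-0.89, 2.07], [0.3, 2.58], [-1.14, 4.28], [0, 2.63], [-3.12, 3.12]. Speed limits (rad/s): [2.57, 2.57, 3.01, 3.14, 3.14, 3.14].

## Interface

Orientations are given as a unit quaternion [w, x, y, z].
In Python, from bench import sensors, vision, ctrl gives the robot as it stands.
- The arm moves only by the tool carry_out, never from a script. Its argument "deltas" is text: rows parted by semicolons, each of 7 numbers parted by spaces: the shift along the tool's x, y, z in mm, then the turn, a rotation vector about the tool's x, y, z in rad, then the closure, from 0 (fully open) to 1 (shut). In form: tx ty tz ax ay az claw; .... A call has 1 to 12 rows; each row is the pose to reach, as a shift and turn from the pose commanded when the call began, along the tool's axes at that moment; what a row does not reach only later rows make up. A row lasts 1/8 s, in which the tool goes at most 62.5 mm and 10.7 degrees, less where a joint would pass 70% of its speed; a pose out of reach is approached as far as the arm can. A call with a gripper value outside its range is refused whole. The fingers move at their own pace and stop on an object; the grip force is fixed at half the most. Time passes only in rows, so rows that repeat a pose let the fingers close. It gives the time, the measured TCP pose, the force, the opening and the grip force at its end, in the units of the state.
- sensors.get_obs(): the state, without advancing time (a new reading comes with each control period).
- vision.camera(name): name is "scene" or "side" or "wrist"; returns the picture (480x640x3 uint8, blue, green, red); there is no depth.
- vision.camera_model(name): a dict with "K" (3x3 intrinsics, pixels), "extrinsics" (4x4, takes a point from world to camera coordinates); the wrist camera has in their place "hand_eye" (4x4, takes a point from camera to tool coordinates, whose origin is the TCP and whose axes are the flange's). Camera axes: x right, y down, z forward; pixel columns grow to the right and rows downward; lengths in m; the calibration is good to about 2 mm. A picture is of the moment at which its call begins: read the wrist's pose just before it. camera_model takes no time and is no camera call.
- ctrl.hand_in(): hands the job in; it is judged then, once.
The state is a dict: "time_s": time; "q": joint angles; "dq": joint speeds; "joint_efforts": joint torques, N m; "eef_pos": TCP position; "eef_rot": TCP orientation; "wrist_force": force on the tool from outside, world axes, zero at the start; "torque": the same for the moment, N m; "opening": opening from 0.0 (shut) to 1.0 (fully open); "grasp_force": force on a finger pad.
Only numpy, scipy, OpenCV 4.12 (cv2) and the standard library are available. Lean on these libraries where they do the work, as an engineer would, in place of code of your own. Each camera call takes 0.05 s, during which the arm holds its last target. There are 200 camera calls.

## Task

Get the two used stirring rods ready for rinsing: take them from the wooden block and drop each one, steel end down, into its own narrow rinse tube, all the way to the bottom. Then open the thinner can: press its safety cap down, twist it anticlockwise while pressed until it is free, lift it off and finish while still holding the cap level in the gripper, straight above the can's neck and about 8 cm higher than it sat. Leave the cup, the paint tin and the water bottle where they are.

Things in the scene. Friction and masses are not known exactly. Their poses are not given: they have to be found in the camera images.
- rod_a: Stirring rod, 170 mm long, standing upright in a hole of the wooden block. Steel shaft 12 mm diameter with a smear of blue paint; the top 50 mm is a black plastic handle 16 mm in diameter. About 70 g. Origin: centre of the steel lower end; z runs up along the rod, handle top at z = 170 mm. Identical to rod_b; either rod may go in either tube.
- rod_b: The other stirring rod, same as rod_a.
- block: Wooden bench block 70 x 150 x 50 mm (x, y, z), fixed to the table. Origin: centre of its underside. Two blind holes 14 mm wide, 40 mm deep, at y = -40 and +40 mm, in which the rods stand (130 mm of each sticks out; lift it straight up by over 40 mm to clear).
- tubes: Rinse stand, fixed to the table: steel base plate 70 x 150 x 8 mm (x, y, z) with two upright aluminium tubes at y = -40 and +40 mm. Origin: centre of the underside. Tubes: inside diameter 18 mm, flared to 28 mm at the mouth, outside 24 mm (34 mm at the mouth), mouth 90 mm above the table, inner floor 12 mm above the table.
- tube0_floor (a point): Centre of the inner floor of the tube at the stand's y = -40 mm; the mouth is 78 mm straight above.
- tube1_floor (a point): Centre of the inner floor of the tube at the stand's y = +40 mm; the mouth is 78 mm straight above.
- can: Rectangular metal thinner can, 112 x 68 mm (x, y), shoulder 115 mm above the table, wedged in a steel bracket screwed to the table (150 x 106 mm plate with 32 mm high edges): it cannot move. White plastic neck, 30 mm diameter with locking tabs, on its vertical middle axis, top 147.5 mm above the table. Origin: centre of the underside; z up.
- can_neck (a point): Centre of the neck's top, 147.5 mm above the table, on the axis about which the cap turns. A spring insert here pushes the cap up with about 7 N. Pressed down more than 4 mm (it stops solid at 7.5 mm; 9 to 11 N on the way) the cap clears its catch and turns anticlockwise; clockwise is blocked. Keep it down until past about 50 degrees.
- cap: Black ribbed push-and-turn safety cap, locked on the neck at the start. Round, 52 mm diameter, 34 mm high, about 40 g. Origin: centre of its underside; z up. Locked, its underside is 125 mm and its top 159 mm above the table, its x axis parallel to the can's. Turned anywhere between 60 and 120 degrees anticlockwise (seen from above) from locked, it lifts straight off. 1.5 mm of sideways play.
- cup: Bystander: red plastic cup, rim diameter 84 mm, 100 mm high, open at the top. Origin: centre of the underside.
- tin: Bystander: closed round paint tin, 72 mm diameter, 55 mm high. Origin: centre of the underside.
- water: Bystander: clear water bottle, 72 mm diameter, 200 mm high. Origin: centre of the underside.
Things that resemble listed ones, but are neither listed nor needed, are in the scene too. What is shaped like the rod_a but green is not meant.

How it is judged:
On the way, in this order (a step that is already met when the one before it is completed fails the run):
1. both rods stand at the bottom of the rinse tubes, one in each, and are let go (((distance between rod_a and tube0_floor below 0.012 m and distance between rod_b and tube1_floor below 0.012 m) or (distance between rod_a and tube1_floor below 0.012 m and distance between rod_b and tube0_floor below 0.012 m)) and contact force between the fingers and rod_a below 0.2 N and contact force between the fingers and rod_b below 0.2 N), for 0.2 s.
2. the cap, held in the gripper and pressed down on the neck, has been turned past its catch (z of cap in the frame of can below 0.1225 m and angle between the x axis of cap and the x axis of can, either way round above 0.45 rad and contact force between the fingers and cap above 0.5 N), for 0.02 s.
At the end, for the whole second after the job is handed in: Each rod end lies within 12 mm of the floor centre of its own tube, rods untouched; the fingers hold the cap at rest, level within 0.3 rad, within 30 mm of the neck axis, 50 to 160 mm above its seat and clear of the can (all of step 1 and z of cap in the frame of can between 0.175 and 0.285 m and horizontal distance between cap and can_neck below 0.03 m and angle between cap's own z axis and vertical below 0.3 rad and contact force between the fingers and cap above 1 N and contact force between cap and can below 0.2 N and linear speed of cap below 0.05 m/s); the arm keeps its last pose, push and grip.
It fails at once if the cup is pushed away or knocked over (distance of cup from where it was at the start of the episode above 0.03 m or angle between cup's own z axis and vertical above 0.5 rad).
It fails at once if the paint tin is pushed away or knocked over (distance of tin from where it was at the start of the episode above 0.03 m or angle between tin's own z axis and vertical above 0.5 rad).
It fails at once if the water bottle is pushed away or knocked over (distance of water from where it was at the start of the episode above 0.03 m or angle between water's own z axis and vertical above 0.5 rad).
It also fails if it takes over 67 s, if anything falls off the work surface, if the arm or the gripper's body presses on something with over 40 N, if the wrist force passes 120 N, or if a joint passes its speed limit or range.

## Working session

There is one attempt and no reset: what is moved stays moved. The work goes in short steps, Python scripts to look and compute and a tool call to move; the robot and the scene stay as the last step left them, time stands still between calls to the robot, and variables do not carry over. Pictures are saved under pics/ and viewed, at most 10 in all, crops included, and the job is handed in when it is done.

Besides the shell and the picture viewer there is one more tool, called after "Call:" as name(argument=value, ...) on one line, values as JSON. carry_out: Moves the arm, as the interface text tells. Its arguments: {"type":"object","properties":{"deltas":{"type":"string"}},"required":["deltas"]}

```bash
mkdir -p pics; ls
python3 - <<'E'
from bench import sensors,vision
import cv2,numpy as np
np.set_printoptions(precision=4,suppress=True)
o=sensors.get_obs();print(o)
for n in("scene","side","wrist"):
    cv2.imwrite(f"pics/{n}0.png",vision.camera(n));print(n,vision.camera_model(n))
E
```

```text
pics
{'time_s': 0.0, 'q': array([-1.3273,  0.1815,  1.608 , -0.    ,  1.3538, -0.2063]), 'dq': array([ 0.0017, -0.0001, -0.0022,  0.0005, -0.0005,  0.0004]), 'joint_efforts': array([  0.0007, -44.4871, -35.1331,  -0.0002,   0.0092,  -0.    ]), 'eef_pos': array([ 0.2499, -0.5173,  0.2304]), 'eef_rot': array([-0.0009,  0.9748,  0.223 , -0.    ]), 'wrist_force': array([-0.2433, -0.4043,  0.0409]), 'torque': array([ 0.0585, -0.0432, -0.0024]), 'grasp_force': 0.0, 'opening': 1.0035428247670013}
scene {'K': array([[521.5177,   0.    , 314.2049],
       [  0.    , 521.5177, 229.8121],
       [  0.    ,   0.    ,   1.    ]]), 'extrinsics': array([[-0.8128,  0.5821,  0.0225,  0.4264],
       [ 0.2961,  0.4461, -0.8446, -0.1115],
       [-0.5016, -0.6799, -0.5349,  1.7211],
       [ 0.    ,  0.    ,  0.    ,  1.    ]])}
side {'K': array([[614.675 ,   0.    , 309.9251],
       [  0.    , 614.675 , 245.9131],
       [  0.    ,   0.    ,   1.    ]]), 'extrinsics': array([[ 0.9895, -0.1444, -0.0071, -0.5776],
       [-0.0881, -0.5634, -0.8214,  0.1999],
       [ 0.1146,  0.8134, -0.5702,  1.2889],
       [ 0.    ,  0.    ,  0.    ,  1.    ]])}
wrist {'K': array([[336.4632,   0.    , 316.7079],
       [  0.    , 336.4632, 236.9761],
       [  0.    ,   0.    ,   1.    ]]), 'hand_eye': array([[ 0.0011, -0.9613, -0.2754,  0.0697],
       [ 1.    ,  0.0011,  0.0001,  0.0005],
       [ 0.0002, -0.2754,  0.9613, -0.1425],
       [ 0.    ,  0.    ,  0.    ,  1.    ]])}
```

View pics/scene0.png

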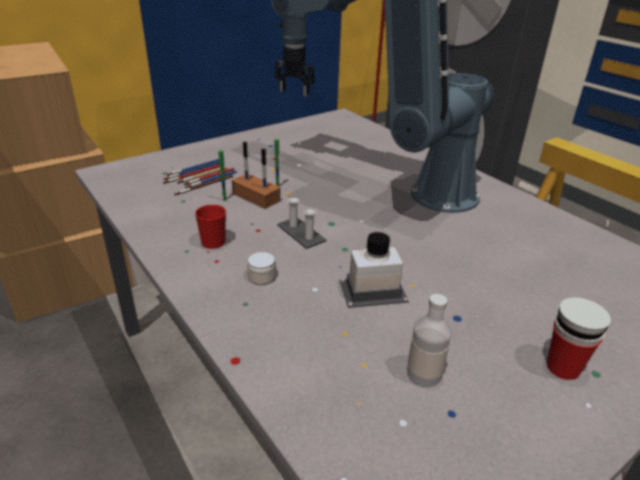

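View pics/side0.png

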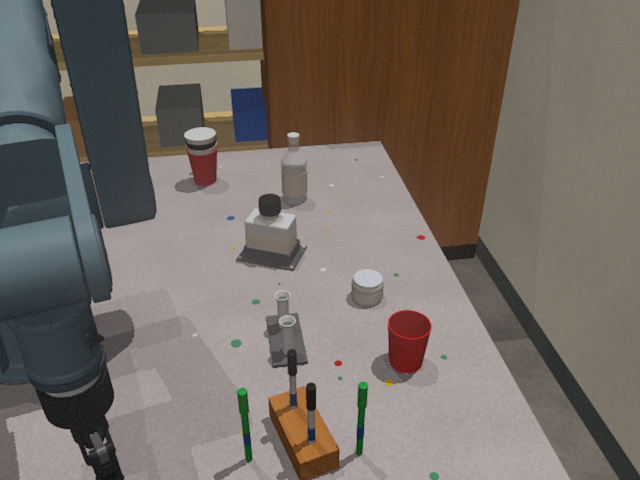

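The scene view has the rod handles at about (245,145) and (264,152), the tube mouths at (294,201) and (310,213), the cap at (378,238), and green decoys at (222,152) and (277,140). In the side view the handles are at (292,352) and (311,386), the tubes at (283,296) and (288,322), and the cap at (270,200).

```bash
cat > h.py <<'E'
from bench import sensors,vision
import cv2,numpy as np
from scipy.spatial.transform import Rotation as R
np.set_printoptions(precision=4,suppress=True)
def pose():
    o=sensors.get_obs();T=np.eye(4);q=o['eef_rot'];T[:3,:3]=R.from_quat([q[1],q[2],q[3],q[0]]).as_matrix();T[:3,3]=o['eef_pos'];return T
def cam(n,T=None):
    m=vision.camera_model(n)
    E=m['extrinsics'] if n!='wrist' else np.linalg.inv(T@m['hand_eye'])
    return m['K'],E
def ray(KE,uv,z):
    K,E=KE;C=np.linalg.inv(E);d=C[:3,:3]@np.linalg.solve(K,[uv[0],uv[1],1]);o=C[:3,3];return o+d*(z-o[2])/d[2]
def proj(KE,p):
    K,E=KE;c=K@(E[:3,:3]@np.asarray(p)+E[:3,3]);return c[:2]/c[2]
def tri(a,ua,b,ub):
    P=[k@e[:3] for k,e in(a,b)];X=cv2.triangulatePoints(P[0],P[1],np.array(ua,float),np.array(ub,float)).ravel();return X[:3]/X[3]
E
python3 - <<'E'
from h import *
S,D=cam('scene'),cam('side')
for n,u,v,z in[("rodL",(245,143),(292,352),.18),("rodR",(264,151),(311,386),.18),("rodLx",(245,143),(311,386),.18),("rodRx",(264,151),(292,352),.18),
 ("tubeA",(294,201),(283,295),.09),("tubeB",(310,213),(288,321),.09),("tubeAx",(294,201),(288,321),.09),("tubeBx",(310,213),(283,295),.09),
 ("cap",(378,238),(270,200),.159),("cup",(211,210),(409,321),.1),("tin",(261,259),(368,279),.055),("bottle",(438,301),(293,137),.2),
 ("gL",(222,152),(362,385),.17),("gR",(277,140),(243,392),.17),("gLb",(225,199),(360,454),.0),("gRb",(277,183),(248,459),.0),
 ("plateA",(301,245),(275,363),.008)]:
    print(n,tri(S,u,D,v),ray(S,u,z),ray(D,v,z))
E
```

```text
rodL [ 0.5257 -0.3261  0.1997] [ 0.5328 -0.361   0.18  ] [ 0.5123 -0.2954  0.18  ]
rodR [ 0.5172 -0.3332  0.1506] [ 0.5148 -0.2779  0.18  ] [ 0.5323 -0.3727  0.18  ]
rodLx [ 0.5313 -0.3684  0.1763] [ 0.5328 -0.361   0.18  ] [ 0.5323 -0.3727  0.18  ]
rodRx [ 0.5114 -0.2885  0.1743] [ 0.5148 -0.2779  0.18  ] [ 0.5123 -0.2954  0.18  ]
tubeA [ 0.5284 -0.0747  0.1144] [ 0.52   -0.1088  0.09  ] [ 0.5228 -0.0377  0.09  ]
tubeB [ 0.5145 -0.0712  0.0579] [ 0.5208 -0.0287  0.09  ] [ 0.5238 -0.1187  0.09  ]
tubeAx [ 0.5217 -0.1131  0.0869] [ 0.52   -0.1088  0.09  ] [ 0.5238 -0.1187  0.09  ]
tubeBx [ 0.5214 -0.0324  0.087 ] [ 0.5208 -0.0287  0.09  ] [ 0.5228 -0.0377  0.09  ]
cap [0.5229 0.2421 0.155 ] [0.5236 0.2459 0.159 ] [0.5239 0.2331 0.159 ]
cup [ 0.7503 -0.1695  0.1043] [ 0.7455 -0.1759  0.1   ] [ 0.7532 -0.1654  0.1   ]
tin [0.7189 0.0364 0.0519] [0.7188 0.0406 0.055 ] [0.7192 0.0317 0.055 ]
bottle [0.6112 0.5051 0.1909] [0.6172 0.5117 0.2   ] [0.6101 0.4828 0.2   ]
gL [ 0.6117 -0.3686  0.1655] [ 0.613  -0.3591  0.17  ] [ 0.6125 -0.3736  0.17  ]
gR [ 0.4255 -0.3547  0.1664] [ 0.4248 -0.3487  0.17  ] [ 0.4281 -0.3599  0.17  ]
gLb [ 0.6128 -0.3744  0.0008] [ 0.6079 -0.3748  0.    ] [ 0.6159 -0.375   0.    ]
gRb [ 0.4231 -0.3621  0.0097] [ 0.4092 -0.3784  0.    ] [ 0.4251 -0.3563  0.    ]
plateA [ 0.5002 -0.0887 -0.0543] [ 0.5607 -0.0128  0.008 ] [ 0.4923 -0.1467  0.008 ]
```

Call:
carry_out(deltas="60 -10 -40 0 0 0.1 0;120 -20 -70 0 0 0.2 0;180 -30 -70 0 0 0.3 0;240 -40 -70 0 0 0.45 0;300 -50 -70 0 0 0.45 0;327 -51 -70 0 0 0.45 0;327 -51 -70 0 0 0.45 0;327 -51 -70 0 0 0.45 0;327 -51 -70 0 0 0.45 0;327 -51 -70 0 0 0.45 0")

```text
time_s: 1.4
eef_pos: [0.5215, -0.3306, 0.3014]
eef_rot: [0.0, 1.0, -0.001, -0.0]
wrist_force: [0.2, -0.5, -0.3]
opening: 1.002
grasp_force: 0.0
```

Run:
```python
from h import *
T=pose();im=vision.camera('wrist');cv2.imwrite('pics/w1.png',im);np.save('w1.npy',T);print(T)
W=cam('wrist',T)
for p in[(.5313,-.3684,.18),(.5114,-.2885,.18)]:print(proj(W,p))
```

```text
[[ 1.     -0.0019 -0.      0.5215]
 [-0.0019 -1.     -0.0001 -0.3306]
 [-0.      0.0001 -1.      0.3014]
 [ 0.      0.      0.      1.    ]]
[363.0615 218.4295]
[264.6615 242.22  ]
```

View pics/w1.png

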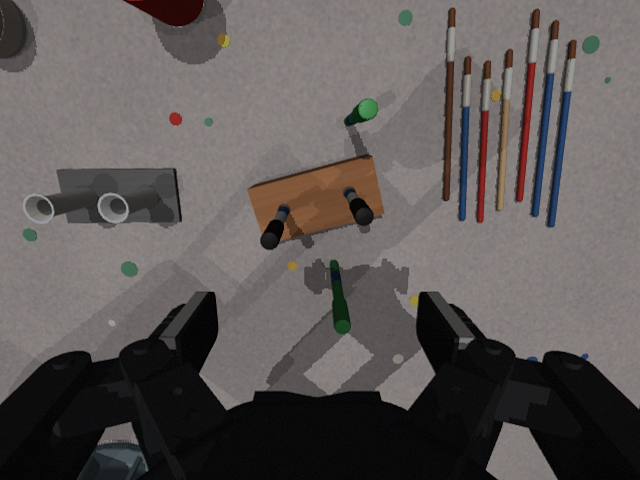

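The wrist view shows the rod handle tops at about (364,216) and (270,241), and the tube mouths at (39,208) and (113,208). The green decoys sit outside the block.

Run:
```python
from h import *
T=np.load('w1.npy');W=cam('wrist',T);im=cv2.imread('pics/w1.png')
g=cv2.cvtColor(im,cv2.COLOR_BGR2GRAY)
m=((g<60)).astype(np.uint8);m[270:]=0;m[:160]=0
m=cv2.morphologyEx(m,cv2.MORPH_OPEN,np.ones((5,5)))
n,l,s,c=cv2.connectedComponentsWithStats(m)
print(s,c)
for u in[(365,215.5),(269.5,241)]:print(ray(W,u,.18))
for u in[(38.5,208),(113,208)]:print(ray(W,u,.09))
```

```text
[[     0      0    640    480 303329]
 [   460    160      7     26    180]
 [   554    161      5      6     30]
 [   552    169      6     15     75]
 [   535    172      5      5     25]
 [   443    174      7     26    177]
 [   344    188     10      7     60]
 [    52    192     50     30    854]
 [   127    192     47     30    852]
 [   550    194      5      6     30]
 [   111    199     14     12    138]
 [   349    198     25     28    493]
 [    38    200     12     12    122]
 [   549    203      5      6     30]
 [   261    206     29     44    629]
 [   548    211      5      5     25]
 [   547    221      5      5     25]
 [   294    230      8      7     50]
 [   330    261      9      9     76]] [[320.534  239.9021]
 [462.9667 172.3667]
 [556.     163.5   ]
 [554.4    176.    ]
 [537.     174.    ]
 [445.9153 186.2034]
 [348.1667 190.6667]
 [ 78.1077 204.3946]
 [151.1185 206.439 ]
 [552.     196.5   ]
 [117.     204.558 ]
 [360.6592 211.5375]
 [ 43.2869 205.6639]
 [551.     205.5   ]
 [274.7202 229.6121]
 [550.     213.    ]
 [549.     223.    ]
 [297.62   233.08  ]
 [333.8553 265.2237]]
[ 0.5337 -0.3699  0.18  ]
[ 0.5124 -0.2925  0.18  ]
[ 0.5225 -0.0341  0.09  ]
[ 0.5224 -0.1137  0.09  ]
```

Call:
carry_out(deltas="-8.5 -40 20 0 0 0 0.5;-8.5 -40 60 0 0 0 0.5;-8.5 -40 100 0 0 0 0.5;-8.5 -40 130 0 0 0 0.5;-8.5 -40 155 0 0 0 0.5;-8.5 -40 164 0 0 0 0.5;-8.5 -40 164 0 0 0 0.5;-8.5 -40 164 0 0 0 1;-8.5 -40 164 0 0 0 1;-8.5 -40 164 0 0 0 1;-8.5 -40 164 0 0 0 1;-8.5 -40 164 0 0 0 1")

```text
time_s: 2.95
eef_pos: [0.5146, -0.2905, 0.1388]
eef_rot: [0.001, 1.0, -0.0, 0.001]
wrist_force: [-0.7, -1.3, 6.8]
opening: 0.174
grasp_force: 58.5
```

Call:
carry_out(deltas="0 0 -40 0 0 0 1;0 0 -80 0 0 0 1;0 0 -120 0 0 0 1;2 -50 -120 0 0 0 1;4 -105 -120 0 0 0 1;6 -160 -120 0 0 0 1;8 -215 -120 0 0 0 1;8 -250 -120 0 0 0 1;8 -256 -120 0 0 0 1;8 -256 -120 0 0 0 1;8 -256 -120 0 0 0 1;8 -256 -120 0 0 0 1")

```text
time_s: 4.45
eef_pos: [0.5219, -0.0348, 0.2572]
eef_rot: [0.0, 1.0, -0.001, -0.0]
wrist_force: [-0.0, 0.1, -0.6]
opening: 0.17
grasp_force: 59.1
```

Run:
```python
from h import *
T=pose();print(T[:3,3]);a=vision.camera('side');b=vision.camera('scene');c=vision.camera('wrist')
for n,p in(('scene',(.5225,-.034,.09)),('scene',(.5225,-.034,.13)),('side',(.5225,-.034,.09)),('side',(.5225,-.034,.13)),):print(n,proj(cam(n),p))
W=cam('wrist',T);print(proj(W,(.5225,-.034,.09)),proj(W,(.5225,-.034,.13)),proj(W,(.5225,-.034,.25)))
r=lambda i,u,v:cv2.resize(i[v-60:v+60,u-60:u+60],(400,400),interpolation=cv2.INTER_CUBIC)
s=np.hstack([r(a,285,270),r(b,310,190)]);cv2.imwrite('pics/c2.png',s);cv2.imwrite('pics/w2.png',c)
```

```text
[ 0.5219 -0.0348  0.2572]
scene [308.3711 212.3604]
scene [308.6146 199.6232]
side [282.6443 293.8963]
side [282.0059 278.5772]
[315.1867 217.1701] [314.9767 227.7604] [313.7522 289.5131]
```

View pics/c2.png

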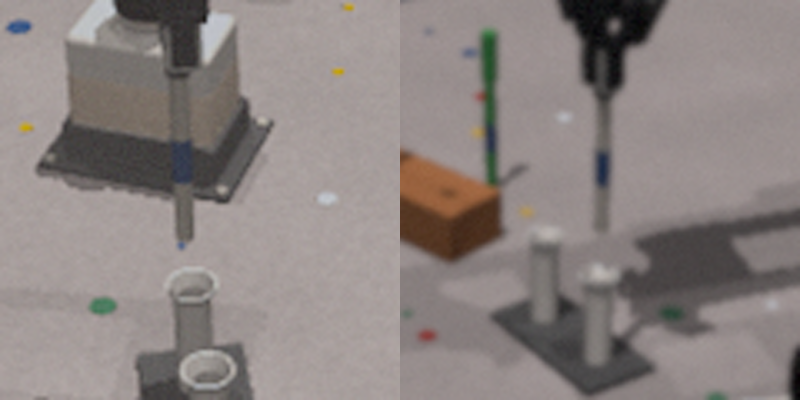

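View pics/w2.png

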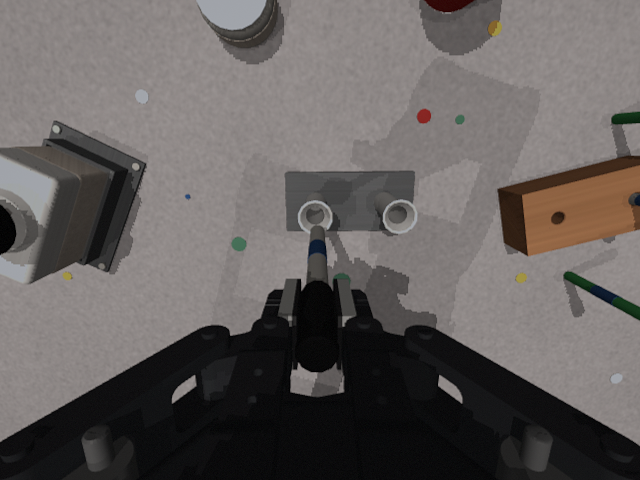

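The crops show the rod nearly vertical, with its tip about 4 mm short of the tube axis in x and about 1 mm off in y. In the wrist view the tip is at (317,232) and the mouth at (315,216). I'll correct that and insert.

Call:
carry_out(deltas="4 -1 0 0 0 0 1;4 -1 15 0 0 0 1;4 -1 30 0 0 0 1;4 -1 45 0 0 0 1;4 -1 60 0 0 0 1;4 -1 75 0 0 0 1;4 -1 90 0 0 0 1;4 -1 105 0 0 0 1;4 -1 113 0 0 0 1;4 -1 113 0 0 0 1")

```text
time_s: 5.85
eef_pos: [0.5255, -0.0326, 0.1436]
eef_rot: [-0.0, 1.0, -0.0, -0.001]
wrist_force: [0.6, 0.1, 0.2]
opening: 0.17
grasp_force: 59.1
```

Call:
carry_out(deltas="0 0 0 0 0 0 0.5;0 0 0 0 0 0 0.5;0 0 0 0 0 0 0.5;0 0 -30 0 0 0 0.5;0 0 -65 0 0 0 0.5;0 0 -105 0 0 0 0.5;2 60 -110 0 0 0 0.5;4 120 -110 0 0 0 0.5;6 180 -110 0 0 0 0.5;7 240 -110 0 0 0 0.5;8 300 -110 0 0 0 0.5;8 337 -110 0 0 0 0.5")

```text
time_s: 7.35
eef_pos: [0.5333, -0.3727, 0.2543]
eef_rot: [0.0, 1.0, -0.001, 0.0]
wrist_force: [0.2, 0.2, 0.9]
opening: 0.501
grasp_force: 0.0
```

Run:
```python
from h import *
T=pose();print(T[:3,3]);a=vision.camera('side');c=vision.camera('scene')
D=cam('side');S=cam('scene');print(proj(D,(.5225,-.034,.182)),proj(S,(.5225,-.034,.182)))
r=lambda i,u,v:cv2.resize(i[v-60:v+60,u-60:u+60],(400,400),interpolation=cv2.INTER_CUBIC)
cv2.imwrite('pics/c3.png',np.hstack([r(a,290,290),r(c,300,200)]))
```

```text
[ 0.5333 -0.3727  0.2543]
[281.1401 257.8042] [308.9424 182.4763]
```

View pics/c3.png

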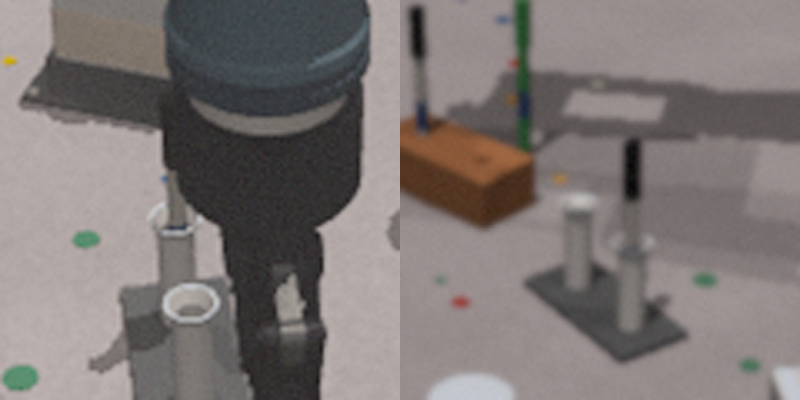

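The first rod is in its tube at full depth: its top is at scene (309.6,182), against (309,182.5) expected. Now the second rod.

Call:
carry_out(deltas="0 0 0 0 0 0 0.5;0 0 30 0 0 0 0.5;0 0 60 0 0 0 0.5;0 0 90 0 0 0 0.5;0 0 110 0 0 0 0.5;0 0 116 0 0 0 0.5;0 0 116 0 0 0 0.5;0 0 116 0 0 0 1;0 0 116 0 0 0 1;0 0 116 0 0 0 1;0 0 116 0 0 0 1;0 0 116 0 0 0 1")

```text
time_s: 8.95
eef_pos: [0.5345, -0.37, 0.1398]
eef_rot: [0.0, 1.0, -0.0, 0.001]
wrist_force: [-0.3, 1.0, 5.4]
opening: 0.169
grasp_force: 58.5
```

Call:
carry_out(deltas="0 0 -40 0 0 0 1;0 0 -80 0 0 0 1;0 0 -118 0 0 0 1;-2 -50 -118 0 0 0 1;-4 -105 -118 0 0 0 1;-6 -160 -118 0 0 0 1;-9 -215 -118 0 0 0 1;-9 -250 -118 0 0 0 1;-9 -256 -118 0 0 0 1;-9 -256 -118 0 0 0 1;-9 -256 -118 0 0 0 1;-9 -256 -118 0 0 0 1")

```text
time_s: 10.45
eef_pos: [0.5249, -0.1149, 0.2562]
eef_rot: [0.0, 1.0, -0.001, -0.0]
wrist_force: [-1.0, -0.5, -0.8]
opening: 0.172
grasp_force: 59.0
```

Run:
```python
from h import *
T=pose();print(T[:3,3]);c=vision.camera('wrist')
W=cam('wrist',T);print(proj(W,(.5225,-.1137,.09)),proj(W,(.5225,-.1137,.128)))
cv2.imwrite('pics/w4.png',cv2.resize(c[140:340,200:440],(720,600),interpolation=cv2.INTER_CUBIC))
```

```text
[ 0.5249 -0.1149  0.2562]
[314.8303 220.472 ] [314.5873 230.9001]
```

View pics/w4.png

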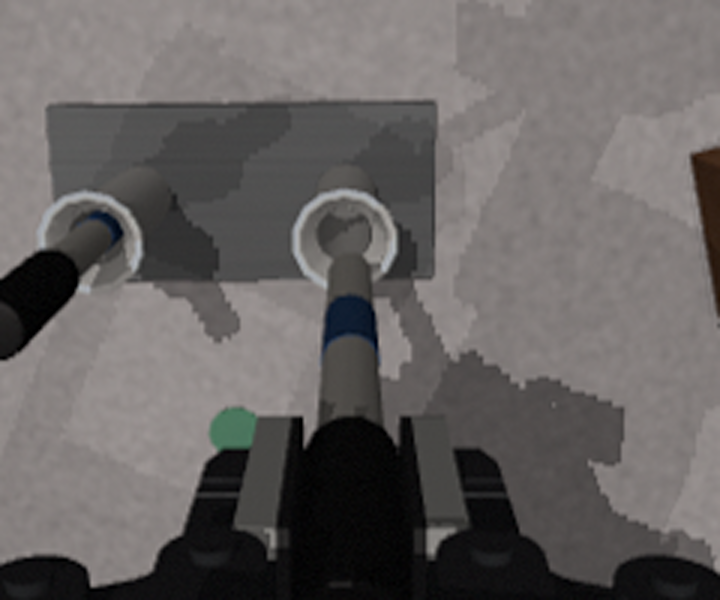

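In the wrist crop the tube mouth is at full-image (315,220) and the rod tip at about (316.7,230.7), so it is aligned in x and about 1.5 mm off in y.

Call:
carry_out(deltas="0 -1.5 0 0 0 0 1;0 -1.5 15 0 0 0 1;0 -1.5 30 0 0 0 1;0 -1.5 45 0 0 0 1;0 -1.5 60 0 0 0 1;0 -1.5 75 0 0 0 1;0 -1.5 90 0 0 0 1;0 -1.5 105 0 0 0 1;0 -1.5 112 0 0 0 1;0 -1.5 112 0 0 0 1")

```text
time_s: 11.75
eef_pos: [0.5246, -0.1121, 0.1437]
eef_rot: [-0.0, 1.0, -0.0, -0.0]
wrist_force: [0.2, -0.2, -1.1]
opening: 0.171
grasp_force: 59.0
```

Call:
carry_out(deltas="0 0 0 0 0 0 0.5;0 0 0 0 0 0 0.5;0 0 0 0 0 0 0.5;0 0 -35 0 0 0 0.5;0 0 -80 0 0 0 0.5;0 0 -130 0 0 0 0.5;0 -50 -140 0 0 0 0.2;0 -110 -140 0 0 0 0;0 -170 -140 0 0 0 0;0 -230 -140 0 0 0 0;0 -290 -140 0 0 0 0;0 -350 -140 0 0 0 0")

```text
time_s: 13.25
eef_pos: [0.5248, 0.2398, 0.2848]
eef_rot: [-0.0, 1.0, -0.0, 0.001]
wrist_force: [0.6, 0.0, 0.7]
opening: 0.999
grasp_force: 0.0
```

Call:
carry_out(deltas="0 0 0 0 0 0 0;0 0 0 0 0 0 0")

```text
time_s: 13.5
eef_pos: [0.5248, 0.2377, 0.2842]
eef_rot: [0.0, 1.0, 0.0, -0.0]
wrist_force: [-0.2, -0.6, 1.2]
opening: 1.005
grasp_force: 0.0
```

Run:
```python
from h import *
o=sensors.get_obs();T=pose();print(T,o['q']);c=vision.camera('wrist');s=vision.camera('scene')
W=cam('wrist',T);print(proj(W,(.523,.24,.159)),proj(W,(.523,.24,.115)),proj(cam('scene'),(.5225,-.1137,.182)))
np.save('w5.npy',T);cv2.imwrite('pics/w5.png',c)
m=(c.max(2)<45).astype(np.uint8);m[300:]=0
n,l,st,ce=cv2.connectedComponentsWithStats(m);print([(a,b) for a,b in zip(st.tolist(),ce) if a[4]>800])
r=cv2.resize(s[140:260,240:360],(480,480),interpolation=cv2.INTER_CUBIC);out=np.zeros((480,800,3),np.uint8)
out[:,480:]=r[:,80:400];out[:360,:480]=cv2.resize(c,(480,360));cv2.imwrite('pics/c5.png',out)
```

```text
[[ 1.      0.0007 -0.0001  0.5248]
 [ 0.0007 -1.     -0.0006  0.2377]
 [-0.0001  0.0006 -1.      0.2842]
 [ 0.      0.      0.      1.    ]] [ 0.2197  0.1437  1.542  -0.0006  1.4561  1.7898]
[313.1316 231.1695] [313.582  219.1706] [292.3273 171.3735]
[([0, 0, 640, 480, 302390], array([318.5848, 239.7752])), ([278, 194, 66, 66, 3243], array([308.7767, 226.9485]))]
```

View pics/c5.png

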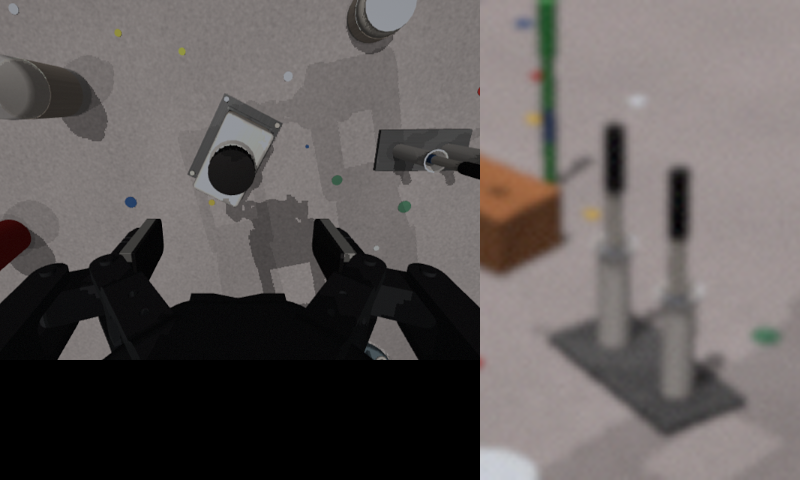

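Both rods are seated in their tubes. The cap is at wrist (311,227), centred within about 1 cm of the tool.

Run:
```python
from h import *
W=cam('wrist',np.load('w5.npy'))
for u in[(311,227),(309,227)]:print(ray(W,u,.159),ray(W,u,.15))
```

```text
[0.5265 0.2417 0.159 ] [0.5242 0.2419 0.15  ]
[0.5265 0.2434 0.159 ] [0.5242 0.2436 0.15  ]
```

Call:
carry_out(deltas="0.5 -4.5 30 0 0 0 0;0.5 -4.5 70 0 0 0 0;0.5 -4.5 110 0 0 0 0;0.5 -4.5 140 0 0 0 0;0.5 -4.5 155 0 0 0 0;0.5 -4.5 161 0 0 0 0;0.5 -4.5 161 0 0 0 0;0.5 -4.5 161 0 0 0 1;0.5 -4.5 161 0 0 0 1;0.5 -4.5 161 0 0 0 1;0.5 -4.5 161 0 0 0 1;0.5 -4.5 161 0 0 0 1")

```text
time_s: 15.1
eef_pos: [0.5262, 0.2431, 0.1247]
eef_rot: [-0.001, 1.0, 0.0, 0.001]
wrist_force: [-0.9, 2.7, 7.5]
opening: 0.595
grasp_force: 61.4
```

Call:
carry_out(deltas="0 0 2 0 0 0 1;0 0 4 0 0 0 1;0 0 6 0 0 0 1;0 0 6 0 0 0 1;0 0 6 0 0 0 1")

```text
time_s: 15.72
eef_pos: [0.5262, 0.2431, 0.1192]
eef_rot: [-0.001, 1.0, 0.0, 0.001]
wrist_force: [-2.8, 2.5, 9.8]
opening: 0.594
grasp_force: 61.8
```

Call:
carry_out(deltas="0 0 0.5 0 0 -0.15 1;0 0 0.5 0 0 -0.3 1;0 0 0.5 0 0 -0.45 1;0 0 0.5 0 0 -0.6 1;0 0 0.5 0 0 -0.75 1;0 0 0.5 0 0 -0.9 1;0 0 0.5 0 0 -1.05 1;0 0 0.5 0 0 -1.2 1;0 0 0.5 0 0 -1.35 1;0 0 0.5 0 0 -1.5 1;0 0 0.5 0 0 -1.55 1;0 0 0.5 0 0 -1.55 1")

```text
time_s: 17.23
eef_pos: [0.5249, 0.2464, 0.1187]
eef_rot: [-0.002, 0.714, 0.7, 0.003]
wrist_force: [-6.5, 15.3, 10.9]
opening: 0.592
grasp_force: 62.0
```

Call:
carry_out(deltas="0 0 -3 0 0 0 1;0 0 -6 0 0 0 1;0 0 -9 0 0 0 1;0 0 -12 0 0 0 1;0 0 -12 0 0 0 1")

```text
time_s: 17.85
eef_pos: [0.5235, 0.2451, 0.128]
eef_rot: [-0.003, 0.714, 0.7, 0.0]
wrist_force: [-3.4, 12.1, -3.1]
opening: 0.595
grasp_force: 64.7
```

```bash
python3 -c "
from bench import sensors;o=sensors.get_obs();print(o['wrist_force'],o['torque'],o['eef_pos'],o['q'][5])"
```

```text
[-3.35995524 12.05327507 -3.07680947] [1.98261369 0.50986497 0.03448302] [0.52354292 0.24508836 0.12795823] 0.24796800583631123
```

Call:
carry_out(deltas="1.5 0 -3 0 0 0 1;2 0 -6 0 0 0 1;2 0 -12 0 0 0 1;2 0 -20 0 0 0 1;2 0 -30 0 0 0 1;2 0 -40 0 0 0 1;2 0 -52 0 0 0 1;2 0 -64 0 0 0 1;2 0 -72 0 0 0 1;2 0 -72 0 0 0 1;2 0 -72 0 0 0 1")

```text
time_s: 19.23
eef_pos: [0.5252, 0.2442, 0.2004]
eef_rot: [-0.0, 0.714, 0.7, -0.0]
wrist_force: [-0.4, 1.2, 0.8]
opening: 0.593
grasp_force: 64.8
```

Run:
```python
from h import *
o=sensors.get_obs();print(o['eef_pos'],o['wrist_force']);a=vision.camera('side');b=vision.camera('scene')
r=lambda i,u,v:cv2.resize(i[v-60:v+60,u-60:u+60],(400,400),interpolation=cv2.INTER_CUBIC)
cv2.imwrite('pics/c6.png',np.hstack([r(a,270,200),r(b,350,210)]))
```

```text
[0.5252 0.2442 0.2004] [-0.4356  1.1977  0.7705]
```

View pics/c6.png

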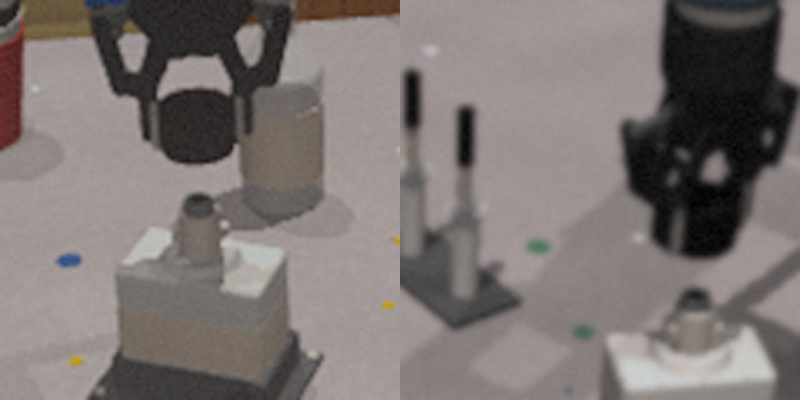

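The gripper holds the cap level, straight above the bare neck and about 76 mm up. Both rods stand in their tubes.

```bash
python3 -c "
from bench import ctrl;print(ctrl.hand_in())"
```

```text
the job is handed in; nothing more can be done
None
```

I handed the job in at about 19 s of robot time: both rods stand at the bottom of their own rinse tubes, and the gripper holds the cap level about 76 mm above its seat over the can's neck; the hand-in gave no verdict.

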